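# Returned brass fittings back into the stock bins

## Robot

A 6-joint arm with a two-finger parallel gripper is mounted at the origin on the work surface. World frame = base frame: x ahead of the robot, y to its left, z up, the work surface at z = 0. Lengths are in m, angles in rad, forces in N, time in s.
With the tool pointing down it reaches from about 0.3 to 0.875 m from the base axis. Payload 6.4 kg.
Tool frame: the origin (TCP) lies midway between the tips of the shut fingers; the grasp point (between the pads) lies 19 mm behind it; z points along the fingers, y is the line along which they close (so a half turn about z gives the same grasp; the last joint's range is limited). The gripper opens to 85 mm and grips with 20 to 120 N. Pads are 22 mm wide; open, the fingers measure 114 mm over their backs; the gripper's body (76 mm by 85 mm) begins 54 mm behind the grasp point. The pads swing forward as they close: fully open they stand 13 mm farther back than shut.
Start: joints at [1.139, 0.181, 1.607, -0, 1.354, -0.206], TCP at [0.129, 0.56, 0.231] pointing down, gripper open.
Joint ranges: [-2.99, 2.99], [-0.89, 2.07], [0.3, 2.58], [-1.14, 4.28], [0, 2.63], [-3.12, 3.12]. Speed limits (rad/s): [2.57, 2.57, 3.01, 3.14, 3.14, 3.14].

## Interface

Orientations are given as a unit quaternion [w, x, y, z].
In Python, from bench import status, camera, ctrl gives the robot as it stands. The module is installed in compiled form; this text tells all that it offers.
- The arm moves only by the shell command python3 -m handwheel 'ROWS'. ROWS is JSON, a list that holds one entry, the list of rows, each a list of 7 numbers: the opening, from -1 (shut) to 1 (fully open), then the shift along the tool's x, y, z in cm, then the turn, a rotation vector about the tool's x, y, z in degrees. A call has 1 to 10 rows; each row is the pose to reach, as a shift and turn from the pose commanded when the call began, along the tool's axes at that moment; what a row does not reach only later rows make up. A row lasts 1/8 s, in which the tool goes at most 62.5 mm and 10.7 degrees, less where a joint would pass 70% of its speed; a pose out of reach is approached as far as the arm can. A call with a gripper value outside its range is refused whole. The fingers move at their own pace and stop on an object; the grip force is fixed at half the most. Time passes only in rows, so rows that repeat a pose let the fingers close. It gives the time, the measured TCP pose, the force, the opening and the grip force at its end, in the units of the state.
- status.get_obs(): the state, without advancing time (a new reading comes with each control period).
- camera(name): name is "side" or "top"; returns a dict with "frame" (480x640x3 uint8, blue, green, red), "depth" (480x640 float32, m along the optical axis (not along the pixel's ray), 0 where there is no reading), "fx", "fy", "cx", "cy" (pixels), "extrinsics" (4x4, takes a point from camera to world coordinates). Camera axes: x right, y down, z forward; pixel columns grow to the right and rows downward; lengths in m; the calibration is good to about 2 mm. A picture is of the moment at which its call begins.
- ctrl.hand_in(): hands the job in; it is judged then, once.
The state is a dict: "time_s": time; "q": joint angles; "dq": joint speeds; "joint_efforts": joint torques, N m; "eef_pos": TCP position; "eef_rot": TCP orientation; "wrist_force": force on the tool from outside, world axes, zero at the start; "torque": the same for the moment, N m; "opening": opening from 0.0 (shut) to 1.0 (fully open); "grasp_force": force on a finger pad.
Only numpy, scipy, OpenCV 4.12 (cv2) and the standard library are available. Lean on these libraries where they do the work, as an engineer would, in place of code of your own. Each camera call takes 0.05 s, during which the arm holds its last target. There are 200 camera calls.

## Task

Four brass fittings came back from a backflow job: put each one into the blue stock bin that already holds its own kind and size. Set every piece down, not dropped, so that it lies flat on the floor of the bin, the same way up as it lay on the table and not on top of the piece already there; do not knock the pressure gauge lying among them out of its place.

Things in the scene. Friction and masses are not known exactly. Their poses are not given: they have to be found in the camera images.
- elbow_large: The larger brass 90 degree pipe elbow, lying flat: two round legs, 44 mm from corner to open ends, 36 mm diameter over the end bands (16 mm long), 260 g. Origin: at the underside below the corner where the leg axes meet; legs along its +x and +y, axes at z = 18 mm. Easy grip: across a leg, 33 mm from the corner.
- elbow_small: The smaller brass 90 degree pipe elbow, lying flat: two round legs, 32 mm from corner to open ends, 25 mm diameter over the end bands (12 mm long), 110 g. Origin: at the underside below the corner where the leg axes meet; legs along its +x and +y, axes at z = 12.5 mm. Easy grip: across a leg, 24 mm from the corner.
- tee: Brass pipe tee lying flat: run along y, 80 mm end to end; branch along +x, its open end 40 mm from the run's axis; 32 mm diameter over the end bands (16 mm long), 220 g. Origin: at the underside below the meeting point of the axes, which lie at z = 16 mm. Easy grip: across the branch, 30 mm from the origin.
- valve: Small brass ball valve, steel T-handle on top: 64 mm long along x, hexagonal ends 28 mm across flats, 11 mm long; between them a round barrel 26 mm in diameter, axis at z = 14 mm; handle bar along x, 54 x 11 mm, z = 48 to 59 mm. 200 g. Origin: below the middle of the barrel at the underside. Grip across barrel or handle (closing along y).
- bin_elbow_large: Fixed open blue bin holding one loose large elbow in its rear (+x) half. All 4 bins alike: 170 (x) x 116 (y) mm, walls and floor 4 mm; rear and side walls 58 mm high, sides sloping to a front (-x) lip 30 mm high. Origin: centre of the underside, 12 mm above the table; inner floor at z = 4 mm; x from lip to rear wall. Clear of stock: x = -80 to +15 mm.
- bin_elbow_small: Fixed open blue bin holding one loose small elbow in its rear (+x) half. All 4 bins alike: 170 (x) x 116 (y) mm, walls and floor 4 mm; rear and side walls 58 mm high, sides sloping to a front (-x) lip 30 mm high. Origin: centre of the underside, 12 mm above the table; inner floor at z = 4 mm; x from lip to rear wall. Clear of stock: x = -80 to +15 mm.
- bin_tee: Fixed open blue bin holding one loose tee in its rear (+x) half. All 4 bins alike: 170 (x) x 116 (y) mm, walls and floor 4 mm; rear and side walls 58 mm high, sides sloping to a front (-x) lip 30 mm high. Origin: centre of the underside, 12 mm above the table; inner floor at z = 4 mm; x from lip to rear wall. Clear of stock: x = -80 to +15 mm.
- bin_valve: Fixed open blue bin holding one loose T-handle valve in its rear (+x) half. All 4 bins alike: 170 (x) x 116 (y) mm, walls and floor 4 mm; rear and side walls 58 mm high, sides sloping to a front (-x) lip 30 mm high. Origin: centre of the underside, 12 mm above the table; inner floor at z = 4 mm; x from lip to rear wall. Clear of stock: x = -80 to +15 mm.
- gauge: Calibrated dial gauge lying on its back, white face up: 73 mm in diameter, 30 mm high, a brass stem sticking out 48 mm from the centre along its -x; loose, 320 g. Origin: centre of the underside. To be left where it is.

How it is judged:
By the outcome, as a careful person would: the job done as asked, in the order asked, and still so for the second after the job is handed in, with the robot touching nothing.
It also fails if it takes over 96 s, if anything falls off the work surface, if the arm or the gripper's body presses on something with over 40 N, if the wrist force passes 120 N, or if a joint passes its speed limit or range.

## Working session

There is one attempt and no reset: what is moved stays moved. The work goes in short steps, Python scripts to look and compute and a shell command to move; the robot and the scene stay as the last step left them, time stands still between calls to the robot, and variables do not carry over. Pictures are saved under pics/ and viewed, at most 14 in all, crops included, and the job is handed in when it is done.

```bash
mkdir -p pics
python3 - <<'E'
from bench import status,camera
import cv2,numpy as np
o=status.get_obs();print(o)
for n in("top","side"):
    c=camera(n);cv2.imwrite(f"pics/{n}0.png",c["frame"]);np.savez(f"{n}0.npz",**c)
    print(n,c["fx"],c["cx"],c["cy"],np.round(c["extrinsics"],3).tolist())
E
```

```text
{'time_s': 0.0, 'q': array([ 1.13871686e+00,  1.81559969e-01,  1.60800939e+00,  1.29825378e-05,
        1.35382857e+00, -2.06279211e-01]), 'dq': array([ 0.0001539 , -0.00109956,  0.00104621, -0.00202117,  0.0003985 ,
        0.00142879]), 'joint_efforts': array([-2.52548680e-04, -4.44876444e+01, -3.51334119e+01, -2.80661288e-04,
        9.14122764e-03,  6.61042293e-06]), 'eef_pos': array([0.12846109, 0.55988903, 0.23037286]), 'eef_rot': array([-2.89253841e-04,  1.12661783e-01,  9.93632984e-01, -8.55058899e-04]), 'wrist_force': array([ 0.85850367,  0.44996724, -0.1382023 ]), 'torque': array([-0.00240931, -0.00935931, -0.0143219 ]), 'grasp_force': 0.0, 'opening': 1.0034634724829241}
top 503.4513604906598 319.5377571397302 241.1957158552788 [[0.009, -0.999, 0.048, 0.48], [-1.0, -0.01, -0.026, 0.012], [0.027, -0.048, -0.998, 1.016], [0.0, 0.0, 0.0, 1.0]]
side 461.62794361125214 315.63459813367933 237.20318469960483 [[-0.975, -0.149, 0.166, 0.408], [-0.223, 0.608, -0.762, 0.602], [0.013, -0.78, -0.625, 0.549], [0.0, 0.0, 0.0, 1.0]]
```

View pics/top0.png

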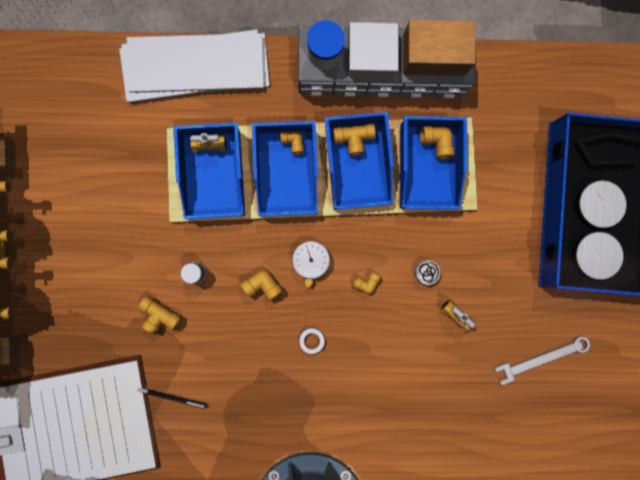

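View pics/side0.png

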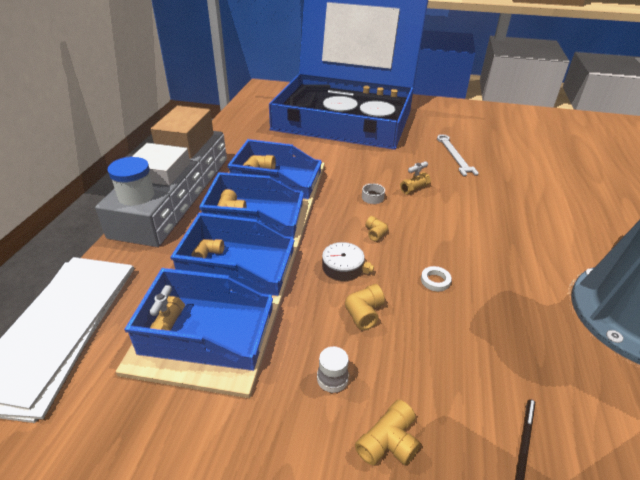

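The top view has +x up and +y left. The bins run left to right: valve (208,170), small elbow (285,168), tee (360,160), large elbow (434,162). On the table are the tee (160,315), large elbow (263,285), gauge (311,260), small elbow (367,283) and valve (458,316).

```bash
cat > h.py <<'E'
import numpy as np,cv2
from scipy.spatial.transform import Rotation as R
def ray(c,uv,z):
    uv=np.asarray(uv,float).reshape(-1,2);E=c["extrinsics"]
    d=np.c_[(uv[:,0]-c["cx"])/c["fx"],(uv[:,1]-c["cy"])/c["fy"],np.ones(len(uv))]@E[:3,:3].T
    return (E[:3,3]+d*((z-E[2,3])/d[:,2])[:,None])[:,:2]
def cloud(c):
    v,u=np.mgrid[:480,:640];D=c["depth"];E=c["extrinsics"]
    return np.dstack([(u-c["cx"])/c["fx"]*D,(v-c["cy"])/c["fy"]*D,D])@E[:3,:3].T+E[:3,3]
def hsv(c): return cv2.cvtColor(c["frame"],cv2.COLOR_BGR2HSV)
def brass(c): return cv2.inRange(hsv(c),(14,150,70),(28,255,255))
def comps(m,amin):
    n,l,s,ce=cv2.connectedComponentsWithStats(m);return [(l==i,ce[i]) for i in range(1,n) if s[i][4]>=amin]
def deg(v): return np.degrees(np.arctan2(v[1],v[0]))
def edge(m,c,z):
    k=max(cv2.findContours(m.astype(np.uint8),cv2.RETR_EXTERNAL,cv2.CHAIN_APPROX_NONE)[0],key=cv2.contourArea)
    return ray(c,k,z),ray(c,np.argwhere(m)[:,::-1],z)
def elbow(m,c,L,r,z):
    k,p=edge(m,c,z);q=p.mean(0);w,V=np.linalg.eigh(np.cov(p.T));b=V[:,0]
    h=cv2.convexHull((k*1e3).astype(np.float32));M=cv2.moments(h);hc=np.array([M['m10'],M['m01']])/M['m00']/1e3
    if (hc-q)@b<0:b=-b
    t=np.array([-b[1],b[0]]);s=k@t
    o=b*((k@b).max()-(L+r)/2**.5)+t*(s.max()+s.min())/2
    return o,deg(b)-45,np.ptp(s),2*(L+r)/2**.5
def tee(m,c,z):
    k,p=edge(m,c,z);q=p.mean(0);(_,(w,h),a)=cv2.minAreaRect((k*1e3).astype(np.float32))
    a=np.radians(a);x=np.array([np.cos(a),np.sin(a)]);y=np.array([-x[1],x[0]])
    b,t=(x,y) if w<h else (y,x)
    mid=((k@b).max()+(k@b).min())/2
    if mid<q@b:b=-b
    return b*((k@b).max()-.04)+t*((k@t).max()+(k@t).min())/2,deg(b),w,h
def move(o,pos,yaw,):
    """shift cm + rotvec deg in tool axes; yaw = closing axis heading, deg"""
    T=R.from_quat(np.roll(o["eef_rot"],-1));d=T.inv().apply(np.array(pos)-o["eef_pos"])*100
    y=np.radians(yaw);best=None
    for yy in(y,y+np.pi):
        Y=np.array([np.cos(yy),np.sin(yy),0]);Z=np.array([0,0,-1.]);X=np.cross(Y,Z)
        v=(T.inv()*R.from_matrix(np.c_[X,Y,Z])).as_rotvec(degrees=True)
        if best is None or np.linalg.norm(v)<np.linalg.norm(best):best=v
    print("shift",d.round(2),"turn",best.round(1))
E
python3 - <<'E'
from h import *
np.set_printoptions(precision=4,suppress=True)
c=dict(np.load("top0.npz"));P=cloud(c);B=brass(c)
for m,ce in comps(B,60):
    if ce[0]<130 or ce[0]>500: continue
    print(ce,m.sum(),"maxz",np.percentile(P[m][:,2],97))
    u=ce[0];
    if ce[1]>240:
        if u<200:print(" tee",*tee(m,c,.016))
        elif u<300:print(" L",*elbow(m,c,.044,.018,.018))
        elif 340<u<400:print(" S",*elbow(m,c,.032,.0125,.0125))
H=hsv(c);bl=cv2.inRange(H,(105,120,60),(130,255,255));bl[:100]=0;bl[230:]=0;bl[:,500:]=0
bl=cv2.morphologyEx(bl,cv2.MORPH_OPEN,np.ones((3,3)))
for m,ce in comps(bl,800):
    p=P[m];p=p[(p[:,2]>0.01)&(p[:,2]<.08)]
    print("bin",ce,[np.round(x,1) for x in cv2.minAreaRect((p[:,:2]*1e3).astype(np.float32))],np.percentile(p[:,2],[5,95]))
w=np.zeros((480,640),bool);w[290:340,430:485]=1
m=w&(P[...,2]>.045);p=P[m];q=p[:,:2];e,V=np.linalg.eigh(np.cov(q.T));s=q@V[:,1]
print("valve handle",m.sum(),q.mean(0),deg(V[:,1]),np.ptp(s),p[:,2].max())
g=P[245:275,295:328].reshape(-1,3);g=g[g[:,2]>.02];print("gauge",g.mean(0),np.ptp(g,axis=0))
cv2.imwrite("pics/top_crop.png",cv2.resize(c["frame"][240:345,130:490],None,fx=2.2,fy=2.2,interpolation=cv2.INTER_CUBIC))
cv2.imwrite("pics/mask.png",B)
E
```

```text
[409.0571  44.8286] 70 maxz 0.13587877238050222
[466.0645  58.3548] 62 maxz 0.13681615750861
[354.2185 136.3682] 755 maxz 0.048491843904551794
[438.3835 139.6585] 691 maxz 0.05272686126049339
[292.8827 141.0717] 307 maxz 0.04210688853152663
[209.0121 144.254 ] 248 maxz 0.04848580347265353
[261.2568 284.8219] 814 maxz 0.036746546638624346
 L [0.457  0.0963] 125.59595506558708 0.08608029111733168 0.08768124086713189
[366.7725 282.9005] 422 maxz 0.025976738496486556
 S [ 0.4357 -0.1131] -27.923057804285097 0.06075585522883589 0.06293250352560273
[308.1341 282.9878] 82 maxz 0.020887896467991284
[156.6915 315.534 ] 940 maxz 0.03324115496430232
 tee [0.3818 0.3017] 148.09931182861328 87.62321472167969 61.98047637939453
[453.261  314.8881] 295 maxz 0.030290486211547167
bin [361.3318 167.958 ] [array([683.2, -96. ]), array([175.1, 133.8]), np.float64(6.4)] [0.0125 0.0699]
bin [431.2505 168.6871] [array([ 681.1, -232.5]), array([174.3, 123. ]), np.float64(0.2)] [0.0126 0.0696]
bin [214.2539 178.2307] [array([658.9, 196.3]), array([175.4, 116.2]), np.float64(3.7)] [0.0124 0.0686]
bin [284.4431 172.3524] [array([665.1,  56.9]), array([175., 128.]), np.float64(2.9)] [0.0125 0.0694]
valve handle 189 [ 0.3889 -0.2736] 71.46479621736044 0.34015365759761257 1.0162714073336927
gauge [0.4914 0.0028 0.0351] [0.0573 0.0632 0.9932]
```

View pics/top_crop.png

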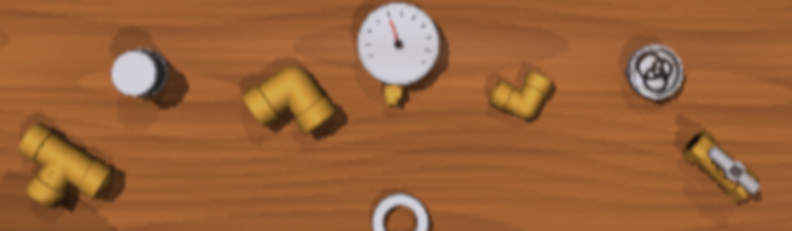

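The crop confirms the headings: large elbow corner on top, its legs pointing down-left and down-right. The small elbow's legs point up-right and left. The tee's branch points down-left, and the valve handle runs from upper-left to lower-right. Next I'll refine the bins and the valve.

Run:
```python
from h import *
from bench import status
np.set_printoptions(precision=4,suppress=True)
c=dict(np.load("top0.npz"));P=cloud(c)
H=hsv(c);bl=cv2.inRange(H,(105,120,60),(130,255,255));bl[:100]=0;bl[230:]=0;bl[:,500:]=0
bl=cv2.morphologyEx(bl,cv2.MORPH_OPEN,np.ones((3,3)))
for m,ce in comps(bl,800):
    p=P[m];c0=np.median(p[(p[:,2]>.01)&(p[:,2]<.02)],0)[:2]
    w=p[(p[:,2]>.038)&(p[:,2]<.08)&(abs(p[:,0]-c0[0])<.06)]
    A=[];Y=[]
    for s in(1,-1):
        q=w[s*(w[:,1]-c0[1])>.03]
        f=cv2.fitLine((q[:,:2]*1e3).astype(np.float32),cv2.DIST_HUBER,0,.01,.01).ravel()
        A.append(f[1]/f[0]);Y.append(f[3]+(c0[0]*1e3-f[2])*f[1]/f[0])
    x=p[(p[:,2]>.01)&(p[:,2]<.08)&(abs(p[:,1]-c0[1])<.03)][:,0]
    print("bin",ce,c0,"ang",np.degrees(A),"ysides",Y,"x",np.percentile(x,[.5,99.5]))
w=np.zeros((480,640),bool);w[290:340,430:485]=1
m=w&(P[...,2]>.045)&(P[...,2]<.07);p=P[m];q=p[:,:2];e,V=np.linalg.eigh(np.cov(q.T));s=q@V[:,1]
print("valve handle",m.sum(),q.mean(0),deg(V[:,1]),np.ptp(s),V[:,1]*(s.max()+s.min())/2+V[:,0]*(q@V[:,0]).mean(),np.median(p[:,2]))
move(status.get_obs(),[.359,.316,.10],58)
```

```text
bin [361.3318 167.958 ] [ 0.665  -0.0966] ang [6.8319 5.6314] ysides [np.float64(-34.38439591890298), np.float64(-146.77683558429004)] x [0.5947 0.7705]
bin [431.2505 168.6871] [ 0.6625 -0.23  ] ang [0.4351 0.09  ] ysides [np.float64(-174.72000493135604), np.float64(-286.9450117955276)] x [0.5943 0.7668]Traceback (most recent call last):
  File "<stdin>", line 13, in <module>
cv2.error: OpenCV(4.12.0) /io/opencv/modules/imgproc/src/linefit.cpp:50: error: (-215:Assertion failed) count > 0 in function 'fitLine2D_wods'
```

Run:
```python
from h import *
from bench import status
np.set_printoptions(precision=4,suppress=True)
c=dict(np.load("top0.npz"));P=cloud(c)
H=hsv(c);bl=cv2.inRange(H,(105,120,60),(130,255,255));bl[:100]=0;bl[230:]=0;bl[:,500:]=0
for c0 in np.array([[.6589,.1963],[.6651,.0569],[.683,-.09]]):
    p=P[(bl>0)];p=p[(abs(p[:,0]-c0[0])<.1)&(abs(p[:,1]-c0[1])<.068)]
    w=p[(p[:,2]>.035)&(p[:,2]<.08)&(abs(p[:,0]-c0[0])<.065)]
    for s in(1,-1):
        q=w[s*(w[:,1]-c0[1])>.03]
        if len(q)<5: print("few",len(q));continue
        f=cv2.fitLine((q[:,:2]*1e3).astype(np.float32),cv2.DIST_HUBER,0,.01,.01).ravel()
        print(" side",s,len(q),np.degrees(f[1]/f[0]),f[3]+(c0[0]*1e3-f[2])*f[1]/f[0])
    x=p[(p[:,2]>.01)&(p[:,2]<.08)&(abs(p[:,1]-c0[1])<.03)][:,0]
    print("bin",c0,np.percentile(x,[.5,99.5]))
w=np.zeros((480,640),bool);w[290:340,430:485]=1
m=w&(P[...,2]>.045)&(P[...,2]<.07);p=P[m];q=p[:,:2];e,V=np.linalg.eigh(np.cov(q.T));s=q@V[:,1]
print("valve handle",m.sum(),q.mean(0),deg(V[:,1]),np.ptp(s),V[:,1]*(s.max()+s.min())/2+V[:,0]*(q@V[:,0]).mean(),np.median(p[:,2]))
move(status.get_obs(),[.359,.316,.10],58)
```

```text
side 1 264 5.18629 254.87182064017495
 side -1 268 3.767463 141.69064640624612
bin [0.6589 0.1963] [0.5718 0.7461]
 side 1 295 3.6498506 109.48658875172474
 side -1 225 1.8539222 -2.759851235279491
bin [0.6651 0.0569] [0.5773 0.7519]
 side 1 227 6.6335106 -32.22959204000488
 side -1 370 5.780927 -144.4873688328709
bin [ 0.683 -0.09 ] [0.5944 0.7704]
valve handle 180 [ 0.3843 -0.2879] 48.705898906626864 0.05244003346413345 [ 0.3838 -0.2886] 0.057888040740598945
shift [-27.93 -18.6   13.07] turn [-0.1 -0.  19.1]
```

```bash
python3 -m handwheel '[[[1,-5,-3,2,0,0,4],[1,-10,-7,4,0,0,8],[1,-16,-10,7,0,0,12],[1,-21,-14,10,0,0,16],[1,-26,-17,12,0,0,19],[1,-28,-18.6,13,0,0,19],[1,-28,-18.6,13,0,0,19],[1,-28,-18.6,13,0,0,19]]]'
python3 - <<'E'
from h import *
from bench import status,camera
c=camera("side");cv2.imwrite("pics/s1.png",c["frame"][200:480,250:640])
for m,ce in comps(brass(camera("top")),300):
    if 250<ce[1]: print(ce,m.sum())
move(status.get_obs(),[.359,.316,.003],58)
E
```

```text
time_s: 1.1
eef_pos: [0.3597, 0.3166, 0.1012]
eef_rot: [-0.0, 0.275, 0.961, -0.0]
wrist_force: [0.3, -0.6, -1.0]
opening: 0.998
grasp_force: 0.0
[261.20899149 284.90279465] 823
[366.73584906 282.82783019] 424
[156.93559322 314.6960452 ] 885
shift [-0.03 -0.15  9.87] turn [0.  0.  0.1]
```

View pics/s1.png

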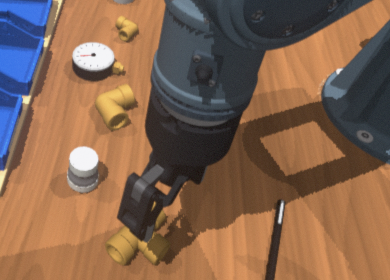

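The gripper straddles the tee branch; the tee is at about (140,240) in the crop. Descend and close.

```bash
python3 -m handwheel '[[[1,0,0,4,0,0,0],[1,0,-0.1,8,0,0,0],[1,0,-0.1,9.8,0,0,0],[1,0,-0.1,9.8,0,0,0],[-1,0,-0.1,9.8,0,0,0],[-1,0,-0.1,9.8,0,0,0],[-1,0,-0.1,9.8,0,0,0],[-1,0,-0.1,9.8,0,0,0],[-1,0,-0.1,9.8,0,0,0],[-1,0,-0.1,9.8,0,0,0]]]'
```

```text
time_s: 2.45
eef_pos: [0.3601, 0.316, 0.0044]
eef_rot: [0.0, 0.275, 0.961, 0.001]
wrist_force: [-2.0, -0.4, 7.4]
opening: 0.349
grasp_force: 58.6
```

```bash
python3 -m handwheel '[[[-1,0,0,-2,0,0,0],[-1,0,0,-5,0,0,0],[-1,0,0,-9,0,0,0],[-1,0,0,-13,0,0,0],[-1,0,0,-16,0,0,0],[-1,0,0,-16,0,0,0]]]'
python3 - <<'E'
from h import *
from bench import status
move(status.get_obs(),[.626,-.0946,.16],96.2)
E
```

```text
time_s: 3.2
eef_pos: [0.361, 0.3164, 0.1657]
eef_rot: [0.002, 0.275, 0.961, 0.002]
wrist_force: [-0.1, 0.3, -2.2]
opening: 0.349
grasp_force: 59.8
shift [-44.23 -20.86   0.59] turn [  0.2   0.2 -38.1]
```

```bash
python3 -m handwheel '[[[-1,-4,-2,0,0,0,-4],[-1,-9,-4.3,0,0,0,-8],[-1,-14,-6.6,0,0,0,-13],[-1,-19,-9,0,0,0,-18],[-1,-24,-11.3,0,0,0,-23],[-1,-29,-13.7,0,0,0,-28],[-1,-34,-16,0,0,0,-33],[-1,-39,-18.5,0,0,0,-38],[-1,-43,-20.3,0,0,0,-38],[-1,-44.2,-20.9,0.5,0,0,-38]]]'
python3 -m handwheel '[[[-1,0,0,0,0,0,0],[-1,0,0,0,0,0,0]]]'
python3 - <<'E'
from h import *
from bench import status,camera
o=status.get_obs();move(o,[.626,-.0946,.022],96.2);np.set_printoptions(precision=4,suppress=True)
c=camera("top");m=brass(c)
cv2.imwrite("pics/t2.png",cv2.resize(c["frame"][100:240,270:490],None,fx=3,fy=3))
E
```

```text
time_s: 4.45
eef_pos: [0.6241, -0.0981, 0.156]
eef_rot: [-0.001, -0.051, 0.999, 0.0]
wrist_force: [-0.1, 0.2, -2.6]
opening: 0.348
grasp_force: 59.8
time_s: 4.7
eef_pos: [0.6228, -0.094, 0.1572]
eef_rot: [-0.001, -0.053, 0.999, 0.001]
wrist_force: [0.2, -0.4, -3.3]
opening: 0.353
grasp_force: 59.8
shift [-0.34 -0.11 13.52] turn [ 0.1 -0.1 -0.1]
```

View pics/t2.png

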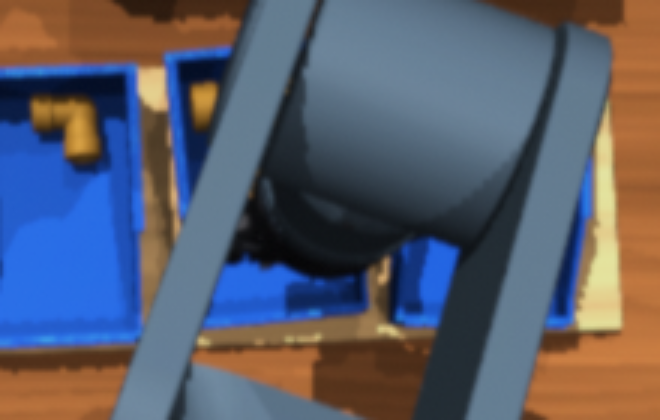

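The arm hides the top view of the tee bin. I'll lower partway and check from the side.

```bash
python3 -m handwheel '[[[-1,-0.3,-0.1,3,0,0,0],[-1,-0.3,-0.1,6,0,0,0],[-1,-0.3,-0.1,9,0,0,0],[-1,-0.3,-0.1,9.5,0,0,0],[-1,-0.3,-0.1,9.5,0,0,0]]]'
python3 - <<'E'
from h import *
from bench import status,camera
o=status.get_obs();move(o,[.626,-.0946,.022],96.2)
c=camera("side");cv2.imwrite("pics/s2.png",cv2.resize(c["frame"][120:320,120:400],None,fx=2.5,fy=2.5))
E
```

```text
time_s: 5.38
eef_pos: [0.6273, -0.0956, 0.064]
eef_rot: [0.0, -0.053, 0.999, -0.0]
wrist_force: [0.3, -0.1, -1.4]
opening: 0.352
grasp_force: 59.8
shift [0.12 0.12 4.2 ] turn [-0.   0.  -0.1]
```

View pics/s2.png

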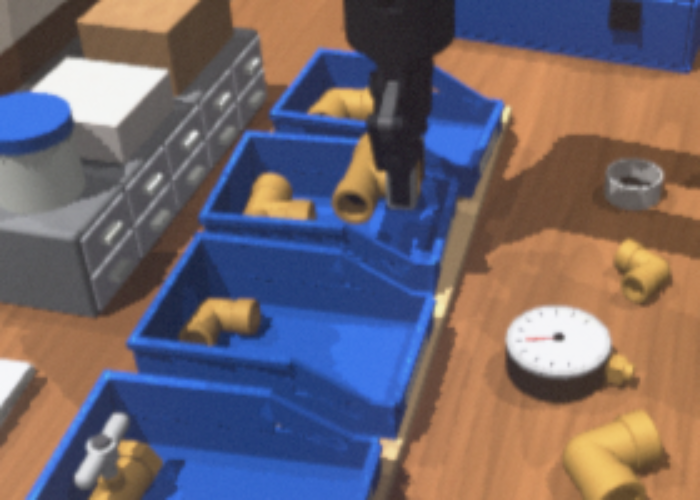

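The tee is level over the front half of its bin. The stock tee's branch ends behind it at about (310,210). Lower it.

```bash
python3 -m handwheel '[[[-1,0.1,0.1,2,0,0,0],[-1,0.1,0.1,3.5,0,0,0],[-1,0.1,0.1,4,0,0,0],[-1,0.1,0.1,4.2,0,0,0],[-1,0.1,0.1,4.2,0,0,0],[-1,0.1,0.1,4.2,0,0,0]]]'
```

```text
time_s: 6.18
eef_pos: [0.6264, -0.0956, 0.0218]
eef_rot: [0.0, -0.053, 0.999, -0.0]
wrist_force: [-0.7, -0.9, -2.6]
opening: 0.348
grasp_force: 60.0
```

```bash
python3 -m handwheel '[[[-1,0,0,0.1,0,0,0],[-1,0,0,0.15,0,0,0],[-1,0,0,0.2,0,0,0],[-1,0,0,0.2,0,0,0]]]'
```

```text
time_s: 6.68
eef_pos: [0.6263, -0.0956, 0.0205]
eef_rot: [0.0, -0.053, 0.999, -0.0]
wrist_force: [-3.7, 0.0, 7.1]
opening: 0.35
grasp_force: 60.8
```

```bash
python3 -m handwheel '[[[0.2,0,0,0.2,0,0,0],[0.2,0,0,0.1,0,0,0],[0.2,0,0,0.1,0,0,0],[0.2,0,0,-1,0,0,0],[0.2,0,0,-4,0,0,0],[0.2,0,0,-8,0,0,0],[0.2,0,0,-12,0,0,0],[0.2,0,0,-13,0,0,0],[0.2,0,0,-13,0,0,0]]]'
python3 - <<'E'
from h import *
from bench import status,camera
o=status.get_obs()
a=np.radians(125.6);move(o,[.457+.033*np.cos(a),.0963+.033*np.sin(a),.15],35.6)
c=camera("side");cv2.imwrite("pics/s3.png",cv2.resize(c["frame"][120:320,120:400],None,fx=2.5,fy=2.5))
E
```

```text
time_s: 7.8
eef_pos: [0.6263, -0.0955, 0.15]
eef_rot: [0.001, -0.053, 0.999, -0.0]
wrist_force: [-0.3, -0.5, 0.3]
opening: 0.6
grasp_force: 0.0
shift [16.43 23.73 -0.03] turn [ 0.   0.1 60.5]
```

View pics/s3.png

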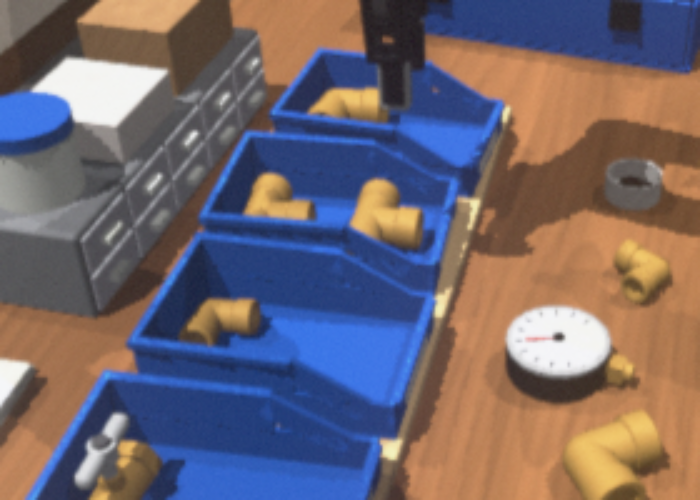

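The tee lies flat in the front of its bin, branch toward the lip. The large elbow is next.

```bash
python3 -m handwheel '[[[1,2,3,0,0,0,8],[1,5,7,0,0,0,18],[1,8,12,0,0,0,28],[1,11,16,0,0,0,38],[1,14,20,0,0,0,48],[1,16,23,0,0,0,58],[1,16.4,23.7,2,0,0,60.5],[1,16.4,23.7,5,0,0,60.5],[1,16.4,23.7,5,0,0,60.5]]]'
python3 - <<'E'
from h import *
from bench import status,camera
o=status.get_obs()
a=np.radians(125.6);move(o,[.457+.033*np.cos(a),.0963+.033*np.sin(a),.004],35.6)
c=camera("side");cv2.imwrite("pics/s4.png",cv2.resize(c["frame"][150:400,200:480],None,fx=2.,fy=2.))
E
```

```text
time_s: 8.98
eef_pos: [0.4344, 0.123, 0.096]
eef_rot: [-0.004, 0.457, 0.889, -0.002]
wrist_force: [0.4, -0.1, -0.4]
opening: 0.998
grasp_force: 0.0
shift [-0.23  0.34  9.2 ] turn [-0.4 -0.3 -0. ]
```

View pics/s4.png

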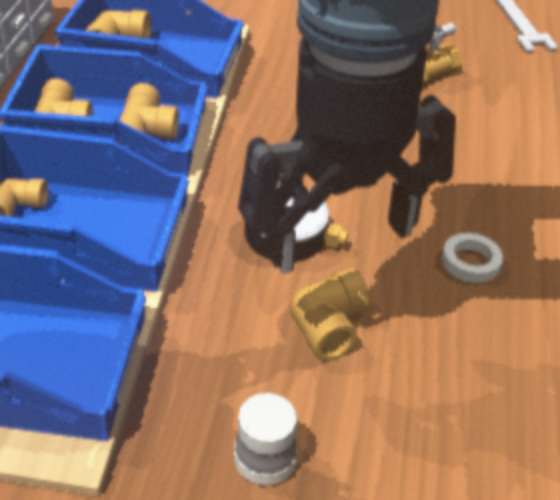

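The open fingers bracket the near leg of the elbow at about (335,310), allowing for height; the gauge is clear. Descend and close.

```bash
python3 -m handwheel '[[[1,-0.2,0.3,4,0,0,0],[1,-0.2,0.3,8,0,0,0],[1,-0.2,0.3,9.2,0,0,0],[1,-0.2,0.3,9.2,0,0,0],[-1,-0.2,0.3,9.2,0,0,0],[-1,-0.2,0.3,9.2,0,0,0],[-1,-0.2,0.3,9.2,0,0,0],[-1,-0.2,0.3,9.2,0,0,0],[-1,-0.2,0.3,9.2,0,0,0],[-1,-0.2,0.3,9.2,0,0,0]]]'
```

```text
time_s: 10.28
eef_pos: [0.4422, 0.1233, 0.0084]
eef_rot: [0.001, 0.457, 0.889, 0.0]
wrist_force: [-2.1, 0.3, 8.2]
opening: 0.402
grasp_force: 58.1
```

```bash
python3 -m handwheel '[[[-1,0,0,-2,0,0,0],[-1,0,0,-5,0,0,0],[-1,0,0,-9,0,0,0],[-1,0,0,-13,0,0,0],[-1,0,0,-15,0,0,0],[-1,0,0,-15,0,0,0],[-1,0,0,-15,0,0,0]]]'
python3 - <<'E'
from h import *
from bench import status
move(status.get_obs(),[.6805-.048,-.2308+.004,.16],90.2)
E
```

```text
time_s: 11.15
eef_pos: [0.4405, 0.1231, 0.1561]
eef_rot: [-0.001, 0.457, 0.889, -0.0]
wrist_force: [-0.1, 0.1, -3.8]
opening: 0.396
grasp_force: 60.5
shift [-39.63  -4.73  -0.43] turn [ -0.   -0.1 -54.6]
```

```bash
python3 -m handwheel '[[[-1,-4,-0.5,-0.3,0,0,-5],[-1,-9,-1,-0.3,0,0,-13],[-1,-14,-1.6,-0.3,0,0,-21],[-1,-19,-2.2,-0.3,0,0,-29],[-1,-24,-2.8,-0.3,0,0,-37],[-1,-29,-3.4,-0.3,0,0,-45],[-1,-34,-4,-0.3,0,0,-52],[-1,-38,-4.5,-0.3,0,0,-54.6],[-1,-39.6,-4.7,-0.3,0,0,-54.6],[-1,-39.6,-4.7,-0.3,0,0,-54.6]]]'
python3 -m handwheel '[[[-1,0,0,0,0,0,0],[-1,0,0,2,0,0,0],[-1,0,0,5,0,0,0],[-1,0,0,8,0,0,0],[-1,0,0,8,0,0,0],[-1,0,0,8,0,0,0]]]'
python3 - <<'E'
from h import *
from bench import status,camera
o=status.get_obs();move(o,[.6805-.048,-.2308+.004,.026],90.2)
c=camera("side");cv2.imwrite("pics/s5.png",cv2.resize(c["frame"][80:300,180:400],None,fx=2.5,fy=2.5))
E
```

```text
time_s: 12.4
eef_pos: [0.6327, -0.2264, 0.1581]
eef_rot: [-0.001, -0.001, 1.0, 0.001]
wrist_force: [-0.5, 0.3, -4.4]
opening: 0.395
grasp_force: 60.4
time_s: 13.15
eef_pos: [0.6338, -0.226, 0.0809]
eef_rot: [0.0, -0.002, 1.0, -0.0]
wrist_force: [-0.5, 0.2, -3.8]
opening: 0.4
grasp_force: 60.4
shift [ 0.14 -0.07  5.49] turn [-0.  0. -0.]
```

View pics/s5.png

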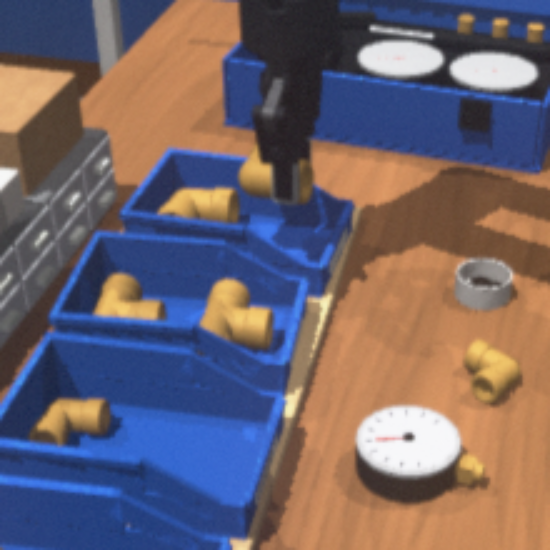

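The elbow hangs level over the front half of the large elbow bin, at about (275,175). Lower it.

```bash
python3 -m handwheel '[[[-1,0,0,2.5,0,0,0],[-1,0,0,4.5,0,0,0],[-1,0,0,5.2,0,0,0],[-1,0,0,5.4,0,0,0],[-1,0,0,5.5,0,0,0],[-1,0,0,5.55,0,0,0],[-1,0,0,5.55,0,0,0]]]'
```

```text
time_s: 14.08
eef_pos: [0.634, -0.2267, 0.0255]
eef_rot: [0.001, -0.001, 1.0, -0.0]
wrist_force: [0.0, -0.3, -2.0]
opening: 0.394
grasp_force: 60.5
```

```bash
python3 -m handwheel '[[[-1,0,0,0.1,0,0,0],[-1,0,0,0.15,0,0,0],[-1,0,0,0.2,0,0,0],[-1,0,0,0.2,0,0,0]]]'
```

```text
time_s: 14.58
eef_pos: [0.6338, -0.2267, 0.0246]
eef_rot: [0.0, -0.001, 1.0, -0.0]
wrist_force: [-5.4, 0.8, 8.6]
opening: 0.394
grasp_force: 61.5
```

```bash
python3 -m handwheel '[[[0.2,0,0,0.15,0,0,0],[0.2,0,0,0.1,0,0,0],[0.2,0,0,0.1,0,0,0],[0.2,0,0,-1,0,0,0],[0.2,0,0,-4,0,0,0],[0.2,0,0,-8,0,0,0],[0.2,0,0,-12,0,0,0],[0.2,0,0,-13,0,0,0],[0.2,0,0,-13,0,0,0],[0.2,0,0,-13,0,0,0]]]'
python3 - <<'E'
from h import *
from bench import status,camera
o=status.get_obs()
move(o,[.384,-.288,.10],138.7)
c=camera("side");cv2.imwrite("pics/s6.png",cv2.resize(c["frame"][80:300,180:480],None,fx=2.5,fy=2.5))
E
```

```text
time_s: 15.82
eef_pos: [0.6325, -0.2258, 0.1508]
eef_rot: [-0.001, -0.001, 1.0, 0.001]
wrist_force: [-0.2, 0.1, -0.3]
opening: 0.602
grasp_force: 0.0
shift [24.85 -6.16  5.14] turn [  0.2  -0.1 -48.5]
```

View pics/s6.png

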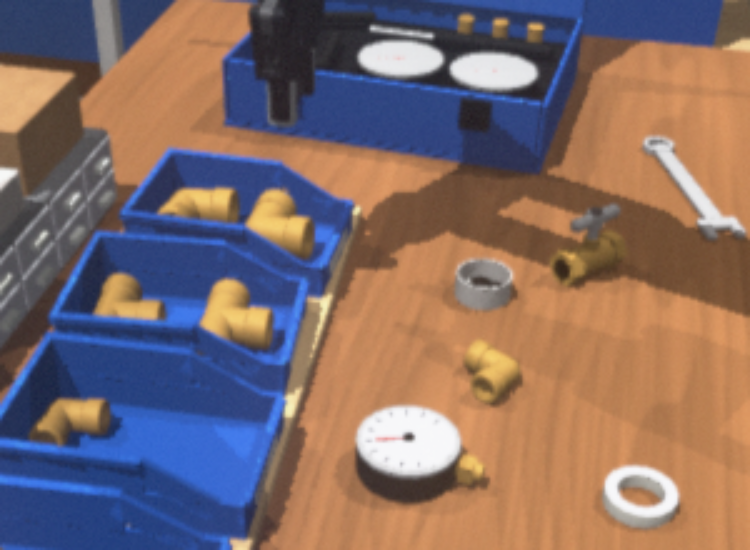

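The large elbow lies flat in its bin. The valve is next, turning the other way to stay clear of the joint 6 limit.

```bash
python3 -m handwheel '[[[0.2,3,-0.7,0,0,0,10],[0.2,6,-1.4,0,0,0,20],[0.2,9,-2.2,0,0,0,30],[0.2,12,-3,0,0,0,40],[0.2,15,-3.7,0,0,0,50],[0.2,18,-4.5,0,0,0,60],[0.2,21,-5.2,0,0,0,70],[0.2,23,-5.8,0,0,0,80],[0.2,24.8,-6.2,0,0,0,90],[0.2,24.8,-6.2,0,0,0,100]]]'
python3 -m handwheel '[[[0.2,0,0,0,0,0,10],[0.2,0,0,0,0,0,20],[0.2,0,0,0,0,0,30],[0.2,0,0,2,0,0,31.5],[0.2,0,0,4,0,0,31.5],[0.2,0,0,4,0,0,31.5]]]'
python3 - <<'E'
from h import *
from bench import status,camera
o=status.get_obs();move(o,[.384,-.288,.038],-41.3);print(o["q"].round(2))
c=camera("side");cv2.imwrite("pics/s7.png",cv2.resize(c["frame"][80:240,360:520],None,fx=3,fy=3))
E
```

```text
time_s: 17.12
eef_pos: [0.3841, -0.2886, 0.1514]
eef_rot: [-0.001, 0.767, 0.641, -0.0]
wrist_force: [-0.3, 0.3, 0.2]
opening: 0.601
grasp_force: 0.0
time_s: 17.88
eef_pos: [0.3843, -0.2874, 0.1104]
eef_rot: [-0.003, 0.911, 0.412, -0.001]
wrist_force: [-0.0, 0.3, 0.3]
opening: 0.601
grasp_force: 0.0
shift [-0.07  0.06  7.24] turn [-0.3 -0.1 -0. ]
[-0.89  0.12  1.94 -0.    1.08 -0.17]
```

View pics/s7.png

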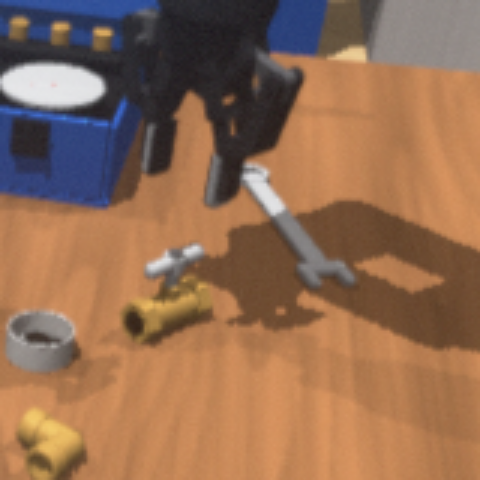

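The fingers stand on either side of the handle line; the handle is at about (175,262). Lower and grip it.

```bash
python3 -m handwheel '[[[0.2,-0.05,0.05,3,0,0,0],[0.2,-0.05,0.05,6,0,0,0],[0.2,-0.05,0.05,7.2,0,0,0],[0.2,-0.05,0.05,7.2,0,0,0],[-1,-0.05,0.05,7.2,0,0,0],[-1,-0.05,0.05,7.2,0,0,0],[-1,-0.05,0.05,7.2,0,0,0],[-1,-0.05,0.05,7.2,0,0,0],[-1,-0.05,0.05,7.2,0,0,0],[-1,-0.05,0.05,7.2,0,0,0]]]'
```

```text
time_s: 19.18
eef_pos: [0.3863, -0.2904, 0.042]
eef_rot: [0.001, 0.911, 0.412, 0.0]
wrist_force: [-1.3, 1.1, 4.9]
opening: 0.154
grasp_force: 58.4
```

```bash
python3 -m handwheel '[[[-1,0,0,-2,0,0,0],[-1,0,0,-5,0,0,0],[-1,0,0,-9,0,0,0],[-1,0,0,-13,0,0,0],[-1,0,0,-15,0,0,0],[-1,0,0,-15,0,0,0],[-1,0,0,-15,0,0,0]]]'
python3 - <<'E'
from h import *
from bench import status
move(status.get_obs(),[.619,.195,.19],4.4)
E
```

```text
time_s: 20.05
eef_pos: [0.3853, -0.2892, 0.1898]
eef_rot: [-0.001, 0.911, 0.412, -0.0]
wrist_force: [0.3, 0.9, -0.5]
opening: 0.156
grasp_force: 58.8
shift [ 5.179e+01 -1.443e+01  1.000e-02] turn [ -0.1  -0.  -45.7]
```

```bash
python3 -m handwheel '[[[-1,4,-1.1,0,0,0,-4],[-1,9,-2.5,0,0,0,-9],[-1,14,-3.9,0,0,0,-14],[-1,20,-5.6,0,0,0,-19],[-1,26,-7.2,0,0,0,-24],[-1,32,-8.9,0,0,0,-29],[-1,38,-10.6,0,0,0,-34],[-1,44,-12.3,0,0,0,-39],[-1,49,-13.6,0,0,0,-44],[-1,51.8,-14.4,0,0,0,-45.7]]]'
python3 -m handwheel '[[[-1,0,0,0,0,0,0],[-1,0,0,2,0,0,0],[-1,0,0,5,0,0,0],[-1,0,0,7,0,0,0],[-1,0,0,7,0,0,0],[-1,0,0,7,0,0,0]]]'
python3 - <<'E'
from h import *
from bench import status,camera
o=status.get_obs();move(o,[.619,.195,.06],4.4);print(o["q"].round(2))
c=camera("side");cv2.imwrite("pics/s8.png",cv2.resize(c["frame"][150:400,80:380],None,fx=2.2,fy=2.2))
E
```

```text
time_s: 21.3
eef_pos: [0.6193, 0.1968, 0.1881]
eef_rot: [-0.001, 0.678, 0.735, -0.001]
wrist_force: [0.5, -0.2, -1.3]
opening: 0.154
grasp_force: 58.9
time_s: 22.05
eef_pos: [0.6203, 0.1939, 0.1214]
eef_rot: [0.0, 0.68, 0.733, 0.0]
wrist_force: [-0.3, -0.3, -1.0]
opening: 0.155
grasp_force: 58.9
shift [ 0.12 -0.13  6.14] turn [ 0.1 -0.  -0.1]
[ 0.12  0.45  1.49 -0.    1.2   0.05]
```

View pics/s8.png

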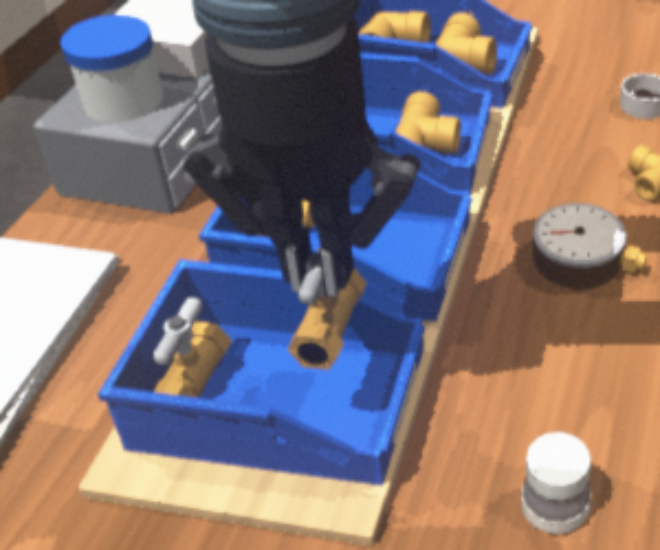

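The valve hangs level by its handle over the front part of its bin. Lower it.

```bash
python3 -m handwheel '[[[-1,0,-0.1,3,0,0,0],[-1,0,-0.1,5,0,0,0],[-1,0,-0.1,5.8,0,0,0],[-1,0,-0.1,6.1,0,0,0],[-1,0,-0.1,6.2,0,0,0],[-1,0,-0.1,6.2,0,0,0]]]'
```

```text
time_s: 22.85
eef_pos: [0.6193, 0.1943, 0.0596]
eef_rot: [0.0, 0.68, 0.734, 0.0]
wrist_force: [-0.6, -0.2, -1.2]
opening: 0.148
grasp_force: 59.0
```

```bash
python3 -m handwheel '[[[-1,0,0,0.1,0,0,0],[-1,0,0,0.15,0,0,0],[-1,0,0,0.2,0,0,0],[-1,0,0,0.2,0,0,0]]]'
```

```text
time_s: 23.35
eef_pos: [0.6194, 0.1943, 0.0581]
eef_rot: [0.0, 0.68, 0.734, 0.001]
wrist_force: [-2.2, -0.6, 6.4]
opening: 0.156
grasp_force: 59.6
```

```bash
python3 -m handwheel '[[[-0.1,0,0,0.1,0,0,0],[-0.1,0,0,0.1,0,0,0],[-0.1,0,0,0.1,0,0,0],[-0.1,0,0,-1,0,0,0],[-0.1,0,0,-4,0,0,0],[-0.1,0,0,-7,0,0,0],[-0.1,0,0,-10,0,0,0],[-0.1,0,0,-10,0,0,0],[-0.1,0,0,-10,0,0,0]]]'
python3 - <<'E'
from h import *
from bench import status,camera
o=status.get_obs();c=camera("top");cl=[(m,ce) for m,ce in comps(brass(c),250) if 340<ce[0]<400 and ce[1]>240]
for m,ce in cl: print(elbow(m,c,.032,.0125,.0125))
move(o,[.4587,-.1253,.15],62.1)
c=camera("side");cv2.imwrite("pics/s9.png",cv2.resize(c["frame"][150:400,80:400],None,fx=2.2,fy=2.2))
E
```

```text
time_s: 24.48
eef_pos: [0.6184, 0.1942, 0.1564]
eef_rot: [-0.0, 0.68, 0.734, -0.0]
wrist_force: [-0.0, 0.2, -0.6]
opening: 0.454
grasp_force: 0.0
(array([ 0.43561924, -0.11275186]), np.float64(-28.029319689696482), np.float64(0.06132393401967573), 0.06293250352560273)
shift [-30.64 -18.35   0.65] turn [ -0.   -0.  -57.7]
```

View pics/s9.png

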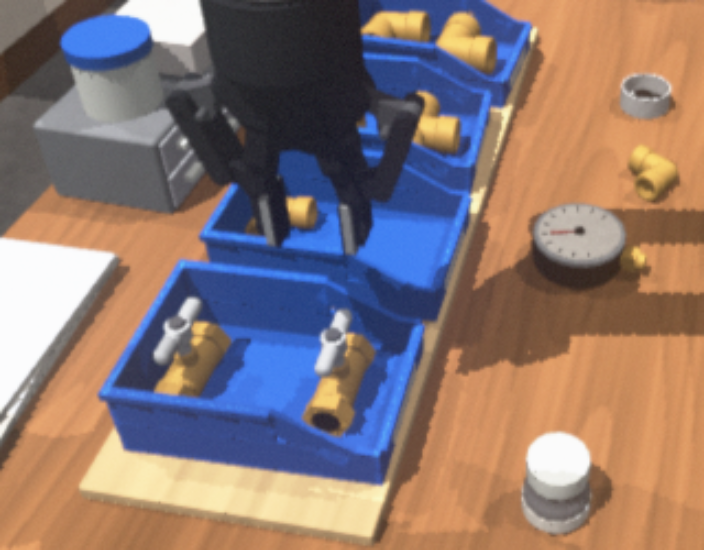

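The valve stands upright in its bin. Now the small elbow.

```bash
python3 -m handwheel '[[[0.4,-3,-1.8,0,0,0,-6],[0.4,-7,-4.2,0,0,0,-14],[0.4,-11,-6.6,0,0,0,-22],[0.4,-15,-9,0,0,0,-30],[0.4,-19,-11.4,0,0,0,-38],[0.4,-23,-13.8,0,0,0,-46],[0.4,-27,-16.2,0,0,0,-54],[0.4,-30,-18,0.5,0,0,-57.7],[0.4,-30.6,-18.4,3,0,0,-57.7],[0.4,-30.6,-18.4,6,0,0,-57.7]]]'
python3 -m handwheel '[[[0.4,0,0,0,0,0,0],[0.4,0,0,0,0,0,0],[0.4,0,0,0,0,0,0]]]'
python3 - <<'E'
from h import *
from bench import status
move(status.get_obs(),[.4587,-.1253,.004],62.1)
E
```

```text
time_s: 25.82
eef_pos: [0.4581, -0.1258, 0.0958]
eef_rot: [0.0, 0.242, 0.97, -0.0]
wrist_force: [0.5, -0.0, -0.6]
opening: 0.699
grasp_force: 0.0
time_s: 26.2
eef_pos: [0.4595, -0.1251, 0.0979]
eef_rot: [0.001, 0.241, 0.97, -0.0]
wrist_force: [0.4, -0.2, 0.7]
opening: 0.702
grasp_force: 0.0
shift [ 0.08 -0.05  9.39] turn [-0.   0.1 -0. ]
```

```bash
python3 -m handwheel '[[[0.4,0,0,4,0,0,0],[0.4,0,0,8,0,0,0],[0.4,0,0,9.3,0,0,0],[0.4,0,0,9.3,0,0,0],[-1,0,0,9.3,0,0,0],[-1,0,0,9.3,0,0,0],[-1,0,0,9.3,0,0,0],[-1,0,0,9.3,0,0,0],[-1,0,0,9.3,0,0,0],[-1,0,0,9.3,0,0,0]]]'
python3 -m handwheel '[[[-1,0,0,0,0,0,0]]]'
```

```text
time_s: 27.45
eef_pos: [0.4598, -0.1256, 0.0053]
eef_rot: [0.001, 0.241, 0.97, -0.0]
wrist_force: [-1.5, 0.7, 6.5]
opening: 0.264
grasp_force: 58.5
time_s: 27.58
eef_pos: [0.4598, -0.1256, 0.0053]
eef_rot: [0.001, 0.241, 0.97, -0.0]
wrist_force: [-1.3, 1.0, 6.1]
opening: 0.259
grasp_force: 58.5
```

```bash
python3 -m handwheel '[[[-1,0,0,-2,0,0,0],[-1,0,0,-5,0,0,0],[-1,0,0,-9,0,0,0],[-1,0,0,-13,0,0,0],[-1,0,0,-15,0,0,0],[-1,0,0,-15,0,0,0],[-1,0,0,-15,0,0,0]]]'
python3 - <<'E'
from h import *
from bench import status,camera
o=status.get_obs();move(o,[.641,.0463,.15],92.7)
c=camera("side");m=brass(c);P=cloud(c)
for k,ce in comps(m,60):
    p=np.median(P[k],0)
    if p[2]>.06 and abs(p[0]-.46)<.1: print(ce,p.round(3),np.percentile(P[k][:,2],[2,98]).round(3))
E
```

```text
time_s: 28.45
eef_pos: [0.458, -0.1246, 0.1529]
eef_rot: [-0.001, 0.241, 0.97, 0.0]
wrist_force: [0.1, 0.4, -1.9]
opening: 0.262
grasp_force: 58.9
shift [-8.17 23.67  0.28] turn [  0.   -0.1 -30.6]
```

```bash
python3 -m handwheel '[[[-1,-1,3,0,0,0,-4],[-1,-2.5,7,0,0,0,-10],[-1,-4,12,0,0,0,-17],[-1,-5.5,16,0,0,0,-23],[-1,-7,20,0,0,0,-28],[-1,-8,23,0,0,0,-30.6],[-1,-8.2,23.7,0,0,0,-30.6],[-1,-8.2,23.7,3,0,0,-30.6],[-1,-8.2,23.7,6.5,0,0,-30.6],[-1,-8.2,23.7,6.5,0,0,-30.6]]]'
python3 -m handwheel '[[[-1,0,0,0,0,0,0],[-1,0,0,0,0,0,0]]]'
python3 - <<'E'
from h import *
from bench import status,camera
o=status.get_obs();move(o,[.641,.0463,.023],92.7)
c=camera("side");m=brass(c);P=cloud(c)
for k,ce in comps(m,60):
    p=np.median(P[k],0)
    if abs(p[1]-.05)<.06 and p[0]>.55: print(ce,k.sum(),p.round(3),np.percentile(P[k],[3,97],axis=0).round(3).tolist())
E
```

```text
time_s: 29.75
eef_pos: [0.6381, 0.0457, 0.0844]
eef_rot: [-0.005, -0.023, 1.0, 0.0]
wrist_force: [0.4, 0.1, -0.8]
opening: 0.259
grasp_force: 59.0
time_s: 30.0
eef_pos: [0.6433, 0.0456, 0.0908]
eef_rot: [0.001, -0.023, 1.0, -0.0]
wrist_force: [1.0, 0.5, -0.5]
opening: 0.264
grasp_force: 59.0
shift [0.24 0.08 6.78] turn [-0.   0.2 -0.1]
```

Run:
```python
from h import *
from bench import status,camera
c=camera("side");H=hsv(c);m=cv2.inRange(H,(12,110,50),(30,255,255));P=cloud(c)
cv2.imwrite("pics/s10.png",cv2.resize(c["frame"][130:350,100:380],None,fx=2.5,fy=2.5))
for k,ce in comps(m,25):
    p=np.median(P[k],0)
    if ce[0]<400: print(ce.round(),k.sum(),p.round(3),np.percentile(P[k],[3,97],axis=0).round(3).tolist())
```

```text
[397. 325.] 144843 [ 0.346  0.142 -0.002] [[-0.046, -0.704, -0.004], [0.81, 0.404, 0.0]]
[366.  89.] 29 [ 0.551 -0.687  0.058] [[0.545, -0.704, 0.05], [0.555, -0.682, 0.063]]
[380.  91.] 28 [ 0.511 -0.685  0.059] [[0.487, -0.698, 0.05], [0.516, -0.435, 0.155]]
[394.  93.] 29 [ 0.471 -0.681  0.059] [[0.464, -0.691, 0.049], [0.476, -0.677, 0.063]]
[180. 118.] 1066 [ 0.888 -0.23   0.133] [[0.845, -2.052, -0.704], [1.97, -0.17, 0.134]]
[269. 162.] 116 [ 0.701 -0.249  0.041] [[0.605, -0.274, 0.021], [0.711, 0.05, 0.222]]
[292. 169.] 410 [ 0.645 -0.229  0.044] [[0.619, -0.27, 0.022], [0.671, -0.21, 0.051]]
[ 36. 222.] 1351 [ 1.977 -0.725 -0.701] [[1.968, -1.029, -0.746], [1.985, -0.519, -0.661]]
[ 81. 190.] 25 [ 1.975 -1.043 -0.727] [[1.528, -1.077, -0.74], [1.985, -0.566, -0.361]]
[223. 196.] 68 [ 0.747 -0.102  0.044] [[0.651, -0.117, 0.038], [0.756, 0.111, 0.182]]
[274. 206.] 466 [ 0.645 -0.088  0.042] [[0.617, -0.128, 0.027], [0.666, -0.069, 0.046]]
[261. 228.] 227 [0.614 0.055 0.105] [[0.602, 0.042, 0.099], [0.632, 0.076, 0.109]]
[208. 246.] 301 [0.721 0.042 0.036] [[0.702, 0.026, 0.022], [0.737, 0.064, 0.04]]
[171. 303.] 103 [0.717 0.185 0.041] [[0.711, 0.175, 0.038], [0.725, 0.199, 0.044]]
[239. 306.] 30 [0.617 0.168 0.042] [[0.614, 0.162, 0.039], [0.62, 0.177, 0.043]]
[160. 321.] 191 [0.715 0.222 0.041] [[0.706, 0.212, 0.035], [0.725, 0.235, 0.048]]
[230. 332.] 269 [0.613 0.219 0.04 ] [[0.6, 0.2, 0.027], [0.625, 0.226, 0.044]]
```

The held elbow is level, with its top at 0.109 m as expected, and the stock elbow is well behind it. Lower it.

```bash
python3 -m handwheel '[[[-1,0.2,0.1,3,0,0,0],[-1,0.2,0.1,5.5,0,0,0],[-1,0.2,0.1,6.5,0,0,0],[-1,0.2,0.1,6.7,0,0,0],[-1,0.2,0.1,6.8,0,0,0],[-1,0.2,0.1,6.85,0,0,0],[-1,0.2,0.1,6.85,0,0,0]]]'
```

```text
time_s: 30.98
eef_pos: [0.6411, 0.0468, 0.0216]
eef_rot: [0.001, -0.023, 1.0, -0.0]
wrist_force: [-0.3, 0.6, 2.1]
opening: 0.265
grasp_force: 59.1
```

```bash
python3 -m handwheel '[[[-1,0,0,0.1,0,0,0],[-1,0,0,0.1,0,0,0],[-1,0,0,0.1,0,0,0]]]'
```

```text
time_s: 31.35
eef_pos: [0.6413, 0.0468, 0.0213]
eef_rot: [0.001, -0.023, 1.0, -0.0]
wrist_force: [-1.3, 0.9, 8.9]
opening: 0.256
grasp_force: 59.9
```

Contact. Release to about 42 mm, lift, and retreat.

```bash
python3 -m handwheel '[[[0,0,0,0.05,0,0,0],[0,0,0,0,0,0,0],[0,0,0,0,0,0,0],[0,0,0,-1,0,0,0],[0,0,0,-4,0,0,0],[0,0,0,-9,0,0,0],[0,0,0,-14,0,0,0],[0,0,0,-19,0,0,0],[0,0,0,-22,0,0,0],[0,0,0,-22,0,0,0]]]'
python3 -m handwheel '[[[0,5,0,-22,0,0,0],[0,5,0,-22,0,0,0],[0,10,0,-22,0,0,0],[0,15,0,-22,0,0,0],[0,20,0,-22,0,0,0],[0,20,0,-22,0,0,0],[0,20,0,-22,0,0,0]]]' | head -2
python3 - <<'E'
from h import *
from bench import camera
c=camera("side");cv2.imwrite("pics/s11.png",cv2.resize(c["frame"][110:370,100:440],None,fx=2.3,fy=2.3))
E
```

```text
time_s: 32.6
eef_pos: [0.6417, 0.0464, 0.2431]
eef_rot: [0.003, -0.023, 1.0, -0.001]
wrist_force: [-0.7, 0.2, -0.5]
opening: 0.501
grasp_force: 0.0
time_s: 33.48
eef_pos: [0.4394, 0.0375, 0.4591]
```

View pics/s11.png

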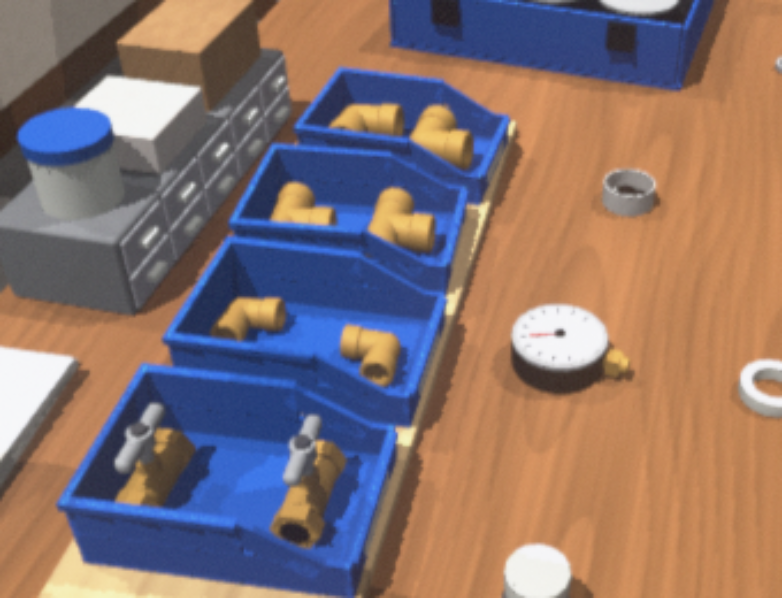

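All four pieces lie flat in their bins (valve (310,490), small elbow (372,352), tee (403,222), large elbow (441,138)). The gauge at (560,345) is in its place.

```bash
python3 -c "
from bench import ctrl
print(ctrl.hand_in())"
```

```text
the job is handed in; nothing more can be done
None
```

All four fittings were set down flat in the bins holding their own kind and size, the gauge was left where it lay, and the job was handed in at about 34 s; no verdict was shown.

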